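# Line up the laundry tokens and hold in the timer knob

### The arm

A 6-joint arm with a two-finger parallel gripper is mounted at the origin on the work surface. World frame = base frame: x ahead of the robot, y to its left, z up, the work surface at z = 0. Lengths are in m, angles in rad, forces in N, time in s.
With the tool pointing down it reaches from about 0.325 to 0.9 m from the base axis. Payload 3.5 kg.
Tool frame: the origin (TCP) lies between the finger pads; the fingertips stand 17 mm ahead of it and the grasp point (between the pads) lies 2 mm behind it (manip.finger_overhang is the distance from the TCP to the fingertips, in m); z points along the fingers, y is the line along which they close (so a half turn about z gives the same grasp; the last joint's range is limited). The gripper opens to 85 mm and grips with 20 to 120 N. Pads are 22 mm wide; open, the fingers measure 114 mm over their backs; the gripper's body (76 mm by 85 mm) begins 54 mm behind the grasp point. The pads swing forward as they close: fully open they stand 13 mm farther back than shut.
Start: joints at [-1.384, 0.276, -0.026, 1.268, 0, 1.467], TCP at [0.179, -0.599, 0.214] pointing down, gripper open.
Joint ranges: [-3.12, 3.12], [-0.85, 1.88], [-1.08, 1.24], [-1.95, 2.15], [-1.57, 1.53], [-3.14, 3.14]. Speed limits (rad/s): [2.57, 2.57, 3.14, 3.14, 3.14, 3.14].

### API

Orientations are given as [roll, pitch, yaw] about the fixed x, y, z axes, in that order (R = Rz(yaw) Ry(pitch) Rx(roll)).
In Python, from plant import manip gives the robot as it stands. The module is installed in compiled form; this text tells all that it offers.
- The arm moves only by the tool arm_command, never from a script. Its argument "increments" is a list of rows, each an object with "offset": the shift along the tool's x, y, z in mm, a list of three; "rotation": the turn, a rotation vector about the tool's x, y, z in rad, a list of three. A call has 1 to 10 rows; each row shifts and turns the commanded pose from where the row before left it, along the tool's axes as they then stand; what a row does not reach is not made up. A row lasts 1/8 s, in which the tool goes at most 62.5 mm and 10.7 degrees, less where a joint would pass 70% of its speed; a pose out of reach is approached as far as the arm can. A call with a gripper value outside its range is refused whole. "fingers" is the opening, from -1 (shut) to 1 (fully open), set as the call begins (left out, the last holds). The fingers move at their own pace and stop on an object; the grip force is fixed at half the most. Time passes only in rows, so rows that do not move let the fingers close. It gives the time, the measured TCP pose, the force, the opening and the grip force at its end, in the units of the state.
- manip.get_state(): the state, without advancing time (a new reading comes with each control period).
- manip.grab_frame(name): name is "scene" or "top" or "wrist"; returns the picture (480x640x3 uint8, red, green, blue); there is no depth.
- manip.calibration(name): a dict with "fx", "fy", "cx", "cy" (pixels), "R" (3x3) and "t" (3): a world point X has camera coordinates R X + t. Camera axes: x right, y down, z forward; pixel columns grow to the right and rows downward; lengths in m; the calibration is good to about 2 mm. The wrist camera is an equidistant fisheye: a pixel r from the principal point sees the ray r / f radians off the axis. A picture is of the moment at which its call begins: read the wrist's pose just before it. calibration takes no time and is no camera call; for the wrist camera it gives the pose at the moment of the call.
- manip.job_done(): hands the job in; it is judged then, once.
The state is a dict: "clock": time; "joint_pos": joint angles; "joint_velocities": joint speeds; "joint_torque": joint torques, N m; "position": TCP position; "tcp_rot": TCP orientation; "wrist_force": force on the tool from outside, world axes, zero at the start; "moment": the same for the moment, N m; "width": finger opening in m; "finger_force": force on a finger pad.
Only numpy, scipy, OpenCV 4.12 (cv2) and the standard library are available. Lean on these libraries where they do the work, as an engineer would, in place of code of your own. Each camera call takes 0.05 s, during which the arm holds its last target. There are 200 camera calls.

### The job

Start the laundry timer on the hallway key shelf: first lay the stray white token flat on the empty place of the timer, so that the three tokens lie in one neat row, and let go of it. Then take the loose black knob, turn it so that the flat in its bore matches the flat on the timer's D-shaft, push it fully home on the shaft and press the sprung shaft all the way in. Finish while still gripping the knob and keeping it pressed in; leave the other two tokens and the other things where they are.

Things in the scene. Friction and masses are not known exactly. Their poses are not given: they have to be found in the camera images.
- timer: Laundry timer, fixed low grey console, 100 (own x) x 290 (own y) x 40 mm high, flat top. Origin: centre of its underside, z up. Three round dark blue flush token places, 40 mm across, lie in a row at x = 0, y = -100, -54 and -8 mm; any one is empty, the others hold tokens. The shaft stands at x = 0, y = +90 mm amid a white dial ring.
- vacant: The empty token place on the timer's top (any of the three), a round dark blue flush pad 40 mm across. Origin: its centre on the timer's top surface, 40 mm above the shelf. Its own yaw means nothing.
- token: The stray laundry token: white plastic disc, 36 mm across, 12 mm thick, 15 g, lying flat on the shelf. Origin: centre of its underside; z up.
- token_a: A token like the stray one, lying loose on a place of the row. Origin: centre of its underside.
- token_b: A token like the stray one, lying loose on a place of the row. Origin: centre of its underside.
- knob: Loose black plastic knob, 45 g, upright on the shelf. Origin: centre of its underside, z up. Round skirt 44 mm across, 22 mm high; on it a bar grip 44 long (own x) x 14 wide (own y), 22 to 46 mm above the underside; the bar's red end is +x. Bore from below, 16 mm deep: a D, radius 10.1 mm, flat 5.6 mm from the axis on the +x (red) side; 1.1 mm clearance on the shaft.
- shaft_tip (a point): Centre of the top end of the timer's steel D-shaft, 64 mm above the shelf, 24 above the timer's top when not pressed. z up; +x points out of its flat, up to 0.5 rad off the timer's x; a red tick on the dial ring marks that side. Radius 9 mm, flat 4.5 mm from the axis, top 4 mm chamfered; it does not turn. With the knob fully home, the knob's underside is 16 mm below the tip.
- plunger (a joint): How far the shaft is pressed down, 0 to 0.006 m (stop). A spring resists: it starts to give at 3.2 N and is fully down at 8 N; it springs back when let go. With the knob home and the shaft fully in, the knob's underside is 2 mm above the timer's top.
- iron_key: Cast-iron key, about 110 x 35 x 8 mm, lying on the shelf. Bystander. Origin: underside, near the middle of its length.
- jar_lid: Clear glass jar lid, 90 mm across, 34 mm high with its knob, on the shelf. Bystander. Origin: centre of its underside.
- wedge: Black rubber door wedge, 100 x 42 x 32 mm, on the shelf. Bystander. Origin: centre of its underside.
- padlock: Brass padlock lying flat, 70 x 46 x 20 mm. Bystander. Origin: underside, centre of the brass case.
Things that resemble listed ones, but are neither listed nor needed, are in the scene too. Several things look just like the knob: the one meant starts farthest to the robot's left.

How it is judged:
On the way, in this order (a step that is already met when the one before it is completed fails the run):
1. the stray token lies flat on the empty place, let go (horizontal distance between token and vacant below 0.008 m and z of token in the frame of timer between 0.036 and 0.044 m and angle between token's own z axis and vertical below 0.1 rad and linear speed of token below 0.02 m/s and contact force between the fingers and token below 0.1 N), for 0.2 s.
2. the knob is fully home on the D-shaft (horizontal distance between knob and shaft_tip below 0.004 m and z of knob in the frame of shaft_tip below -0.0135 m and angle between knob's own z axis and vertical below 0.12 rad and angle between the x axis of knob and the x axis of shaft_tip, either way round below 0.25 rad), for 0.2 s.
At the end, for the whole second after the job is handed in: Stray token flat, let go, within 8 mm of the empty place's centre; knob on the D-shaft within 4 mm, upright (0.12 rad), flats matched (0.25 rad), 13.5 mm or more down over the tip, still gripped (over 1 N), shaft in by over 4 of 6 mm; other tokens moved under 15 mm, other things under 30 mm (all of step 1 and all of step 2 and value of joint plunger above 0.004 m and contact force between the fingers and knob above 1 N and distance of each of token_a, token_b from where it was at the start of the episode below 0.015 m and distance of each of iron_key, jar_lid, wedge, padlock from where it was at the start of the episode below 0.03 m); the arm keeps its last pose, push and grip.
It fails at once if a token already in the row is shifted more than 15 mm (distance of any of token_a, token_b from where it was at the start of the episode above 0.015 m).
It fails at once if the iron key, jar lid, wedge or padlock is shifted more than 30 mm (distance of any of iron_key, jar_lid, wedge, padlock from where it was at the start of the episode above 0.03 m).
It also fails if it takes over 46 s, if anything falls off the work surface, if the arm or the gripper's body presses on something with over 40 N, if the wrist force passes 120 N, or if a joint passes its speed limit or range.

## Working session

There is one attempt and no reset: what is moved stays moved. The work goes in short steps, Python scripts to look and compute and a tool call to move; the robot and the scene stay as the last step left them, time stands still between calls to the robot, and variables do not carry over. Pictures are saved under pics/ and viewed, at most 10 in all, crops included, and the job is handed in when it is done.

Besides the shell and the picture viewer there is one more tool, called after ">>>" as a command line: name --argument value ..., lists and objects as JSON in quotes. arm_command: Moves the arm, as the interface text tells. Its arguments: {"type":"object","properties":{"increments":{"type":"array","items":{"type":"object","properties":{"offset":{"type":"array","items":{"type":"number"}},"rotation":{"type":"array","items":{"type":"number"}}}}},"fingers":{"type":"number"}},"required":["increments"]}

```bash
mkdir -p pics; ls; python3 - <<'E'
from plant import manip
import cv2
for n in("scene","top"):
    f=manip.grab_frame(n);cv2.imwrite(f"pics/{n}0.png",f[:,:,::-1]);c=manip.calibration(n);print(n,c)
s=manip.get_state();print(s)
E
```

```text
pics
scene {'fx': 568.0478762652156, 'fy': 568.0478762652156, 'cx': 321.41296454558625, 'cy': 230.12617230210708, 'R': array([[-0.70833925,  0.70587124,  0.00114197],
       [ 0.37797699,  0.38066388, -0.84393625],
       [-0.59614503, -0.59736153, -0.53644226]]), 't': array([ 0.38301723, -0.13261608,  1.93029158])}
top {'fx': 455.6224682087591, 'fy': 455.6224682087591, 'cx': 319.62120574278106, 'cy': 241.0413292091927, 'R': array([[ 0.00258472, -0.99993989,  0.01065504],
       [-0.99545377, -0.00358731, -0.09517833],
       [ 0.09521083, -0.01036059, -0.99540321]]), 't': array([-0.01106963,  0.54272735,  1.02232964])}
{'clock': 0.1, 'joint_pos': array([-1.38439460e+00,  2.77091385e-01, -2.77697008e-02,  1.26802235e+00,
        2.97204649e-07,  1.46740623e+00]), 'joint_velocities': array([ 0.0013058 , -0.00031114,  0.00349008,  0.00083904,  0.00118698,
        0.0020296 ]), 'joint_torque': array([-2.62608492e-04, -4.46708751e+01,  2.96128893e+01,  8.42921727e-03,
       -1.63452828e-04,  2.36840414e-06]), 'position': array([ 0.17844965, -0.59818619,  0.21263795]), 'tcp_rot': array([-3.13951672e+00, -2.15697922e-04,  2.89791599e-01]), 'wrist_force': array([-0.04044318,  0.22117068, -0.12928814]), 'moment': array([0.00228703, 0.0184807 , 0.02658565]), 'finger_force': 0.0, 'width': 0.08571582287010181}
```

View pics/top0.png

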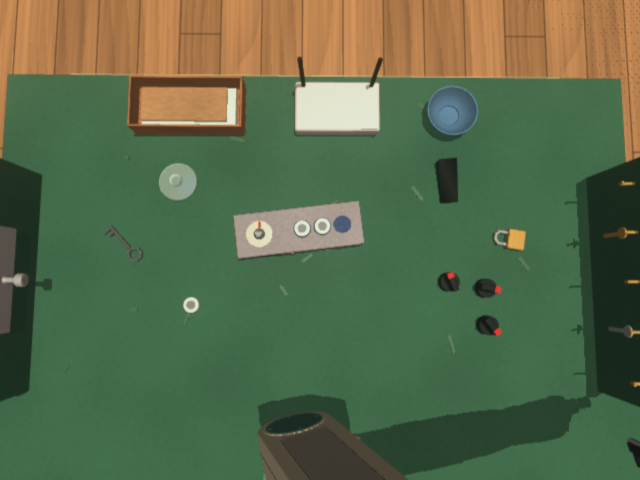

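View pics/scene0.png

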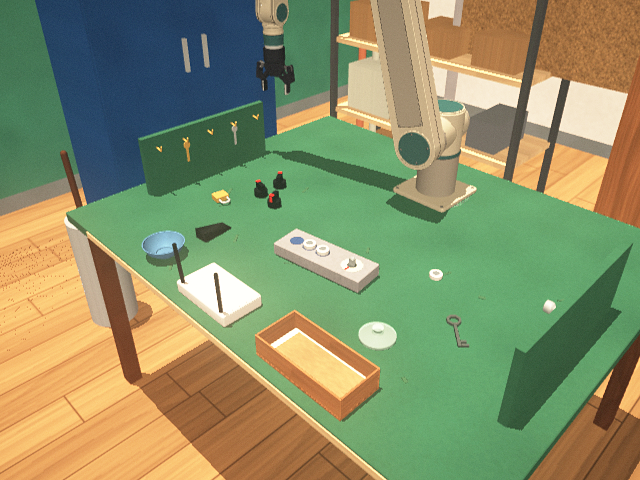

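Top view candidates:
- **Stray token:** the white disc at (191,305). The white item at (14,281) is on the side board, and (302,229) and (322,226) are the row tokens.
- **Knob:** (450,282), (487,288) or (489,325). The farthest left (+y, smallest column) is (450,282).
- **Timer:** vacant place at (342,224), shaft at (259,233), red tick above the shaft.

```bash
cat > h.py <<'E'
import numpy as np,cv2
from plant import manip
from scipy.spatial.transform import Rotation as Ro
def ray(c,uv,fish=False):
    d=(np.array(uv,float)-[c['cx'],c['cy']])/[c['fx'],c['fy']]
    if fish:
        r=np.hypot(*d); v=np.r_[d/max(r,1e-9)*np.sin(r),np.cos(r)]
    else: v=np.r_[d,1]
    return -c['R'].T@c['t'], c['R'].T@v/np.linalg.norm(v)
def plane(c,uv,z,fish=False):
    o,d=ray(c,uv,fish); return o+d*(z-o[2])/d[2]
def tri(rs):
    A=np.zeros((3,3));b=np.zeros(3)
    for o,d in rs:
        P=np.eye(3)-np.outer(d,d);A+=P;b+=P@o
    X=np.linalg.solve(A,b)
    return X,[np.linalg.norm((np.eye(3)-np.outer(d,d))@(X-o)) for o,d in rs]
def proj(c,X,fish=False):
    p=c['R']@np.array(X)+c['t']
    if fish:
        r=np.hypot(p[0],p[1]);th=np.arctan2(r,p[2]);q=p[:2]/max(r,1e-9)*th
    else:q=p[:2]/p[2]
    return q*[c['fx'],c['fy']]+[c['cx'],c['cy']]
def blobs(img,mask,box,mn=8):
    u0,v0,u1,v1=box;m=np.zeros(mask.shape,np.uint8);m[v0:v1,u0:u1]=mask[v0:v1,u0:u1]
    n,l,s,ce=cv2.connectedComponentsWithStats(m)
    return [(ce[i].round(1).tolist(),int(s[i,4])) for i in range(1,n) if s[i,4]>=mn]
def masks(f):
    h=cv2.cvtColor(f,cv2.COLOR_RGB2HSV);H,S,V=[h[...,i].astype(int) for i in range(3)]
    return dict(white=((S<60)&(V>175)).astype(np.uint8),red=(((H<8)|(H>172))&(S>150)&(V>120)).astype(np.uint8),
      blue=((H>105)&(H<130)&(S>100)&(V<150)).astype(np.uint8),black=((V<45)).astype(np.uint8))
E
python3 - <<'E'
from h import *
I={n:cv2.imread(f"pics/{n}0.png")[:,:,::-1].copy() for n in("scene","top")};C={n:manip.calibration(n) for n in I}
M={n:masks(I[n]) for n in I}
B={"top":dict(white=[(170,285,215,325),(235,200,360,255)],red=[(240,200,280,250),(430,260,510,345)],blue=[(325,205,360,240)],black=[(430,260,510,345)]),
"scene":dict(white=[(420,260,450,290),(280,230,380,290)],red=[(340,250,380,280),(245,165,295,210)],blue=[(280,230,310,250)],black=[(245,165,295,212)])}
for n in B:
  for k in B[n]:
    for b in B[n][k]:
        print(n,k,[(p,a,plane(C[n],p,{'white':.03,'red':.046,'blue':.04,'black':.03}[k]).round(3)[:2].tolist()) for p,a in blobs(I[n],M[n][k],b,4)])
E
```

```text
top white [([190.6, 304.6], 127, [0.397, 0.281])]
top white [([323.0, 207.2], 4, [0.621, -0.017]), ([303.2, 212.6], 57, [0.608, 0.029]), ([294.4, 211.3], 7, [0.611, 0.049]), ([284.5, 213.5], 4, [0.606, 0.072]), ([289.6, 220.2], 5, [0.59, 0.06]), ([322.1, 225.4], 143, [0.579, -0.015]), ([356.3, 220.9], 15, [0.589, -0.094]), ([258.7, 233.9], 484, [0.558, 0.13]), ([285.5, 221.5], 6, [0.587, 0.069]), ([301.6, 227.7], 144, [0.573, 0.032]), ([354.2, 235.7], 126, [0.555, -0.089]), ([258.0, 233.4], 8, [0.559, 0.132]), ([335.8, 239.8], 4, [0.545, -0.046]), ([321.2, 241.2], 6, [0.542, -0.013]), ([316.4, 245.4], 9, [0.532, -0.002])]
top red [([259.0, 224.0], 5, [0.579, 0.128])]
top red [([450.5, 274.9], 41, [0.465, -0.304]), ([497.5, 289.3], 38, [0.434, -0.409]), ([497.3, 331.5], 38, [0.34, -0.405])]
top blue []
top black [([445.7, 282.4], 118, [0.449, -0.297]), ([481.3, 288.4], 131, [0.435, -0.378]), ([492.1, 285.1], 8, [0.443, -0.403]), ([483.9, 324.1], 169, [0.355, -0.381]), ([494.0, 323.1], 10, [0.357, -0.404])]
scene white [([435.5, 274.3], 131, [0.42, 0.301])]
scene white [([328.1, 255.5], 2193, [0.558, 0.043])]
scene red [([346.5, 267.5], 4, [0.579, 0.131])]
scene red [([279.5, 172.5], 8, [0.34, -0.405]), ([257.9, 180.9], 10, [0.432, -0.409]), ([270.6, 197.1], 31, [0.474, -0.295])]
scene blue []
scene black []
```

```bash
cat >> h.py <<'E'
def inc(p,yaw):
    s=manip.get_state();R=Ro.from_euler('xyz',s['tcp_rot'])
    Rt=Ro.from_euler('xyz',[np.pi,0,yaw])
    print('t',round(s['clock'],2),'pos',s['position'].round(4),'rpy',s['tcp_rot'].round(4),'off mm',(R.inv().apply(np.array(p)-s['position'])*1000).round(1),'rot',(R.inv()*Rt).as_rotvec().round(4))
E
python3 - <<'E'
from h import *
c=manip.calibration('wrist');s=manip.get_state();R=Ro.from_euler('xyz',s['tcp_rot'])
o=-c['R'].T@c['t'];print(c,R.inv().apply(o-s['position']).round(4),(c['R']@R.as_matrix()).round(3))
C={n:manip.calibration(n) for n in('scene','top')}
print(tri([ray(C['top'],(190.6,304.6)),ray(C['scene'],(435.5,274.3))]))
for z in(0.04,):print(plane(C['top'],(342,224),z))
inc([.40,-.30,.25],0)
E
```

```text
{'fx': 371.64829954431775, 'fy': 371.64829954431775, 'cx': 313.7382821420321, 'cy': 238.61148499979345, 'R': array([[ 0.28559367, -0.95834937, -0.00165473],
       [-0.92352802, -0.2756771 ,  0.26664231],
       [-0.25599266, -0.07462317, -0.96379414]]), 't': array([-0.62495463, -0.03461462,  0.37759409])} [ 0.0672  0.001  -0.1595] [[-0.     1.    -0.   ]
 [-0.964 -0.    -0.267]
 [-0.267  0.     0.964]]
(array([0.39639486, 0.28672889, 0.00988766]), [np.float64(0.00011386901467682355), np.float64(0.0001138690146769029)])
[ 0.5806148  -0.06015024  0.04      ]
t 0.1 pos [ 0.1784 -0.5982  0.2126] rpy [-3.1395e+00 -2.0000e-04  2.8980e-01] off mm [ 297.5 -222.5  -36.8] rot [-2.100e-03  1.000e-04  2.898e-01]
```

>>> arm_command --increments '[{"offset": [49.5, -37, -6]}, {"offset": [49.5, -37, -6]}, {"offset": [49.5, -37, -6]}, {"offset": [49.5, -37, -6]}, {"offset": [49.5, -37, -6]}, {"offset": [49.5, -37, -6], "rotation": [0, 0, 0.145]}, {"offset": [0, 0, 0], "rotation": [0, 0, 0.145]}, {"offset": [0, 0, 0]}, {"offset": [0, 0, 0]}]' --fingers 1

```text
invalid input
```

```bash
cat >> h.py <<'E'
def shot(name):
    import pickle
    c=manip.calibration('wrist');f=manip.grab_frame('wrist');cv2.imwrite(f"pics/{name}.png",f[:,:,::-1]);pickle.dump(c,open(f"{name}.pkl","wb"));return c,f
E
python3 - <<'E'
from h import *
shot('w1');inc([.5,0,.27],0)
E
```

```text
t 0.15 pos [ 0.1785 -0.5983  0.2128] rpy [-3.1398e+00 -2.0000e-04  2.8980e-01] off mm [ 479.1 -481.6  -56.3] rot [-1.800e-03  1.000e-04  2.898e-01]
```

View pics/w1.png

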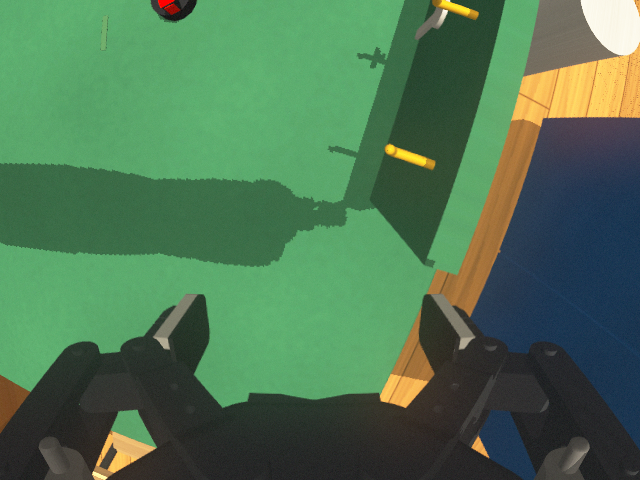

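The move was refused, so the arm is still at the start pose. The wrist view shows only the table, the side board, the open fingers and a decoy knob at (173,5). I'll give both fields in every row.

>>> arm_command --increments '[{"offset": [45, -37, -6], "rotation": [0, 0, 0]}, {"offset": [45, -37, -6], "rotation": [0, 0, 0]}, {"offset": [45, -37, -6], "rotation": [0, 0, 0]}, {"offset": [45, -37, -6], "rotation": [0, 0, 0]}, {"offset": [45, -37, -6], "rotation": [0, 0, 0]}, {"offset": [45, -37, -6], "rotation": [0, 0, 0.145]}, {"offset": [0, 0, 0], "rotation": [0, 0, 0.145]}, {"offset": [0, 0, 0], "rotation": [0, 0, 0]}]' --fingers 1

```text
clock: 1.15
position: [0.3742, -0.3083, 0.2496]
tcp_rot: [-3.142, 0.0, 0.003]
wrist_force: [-0.3, -0.5, -0.4]
width: 0.0854
finger_force: 0.0
```

```bash
python3 - <<'E'
from h import *
shot('w2');inc([.45,0.05,.27],0)
E
```

```text
t 1.2 pos [ 0.3739 -0.3088  0.2495] rpy [-3.1414e+00  3.0000e-04  2.7000e-03] off mm [  77.1 -358.6  -20.5] rot [-0.0001  0.0003  0.0027]
```

View pics/w2.png

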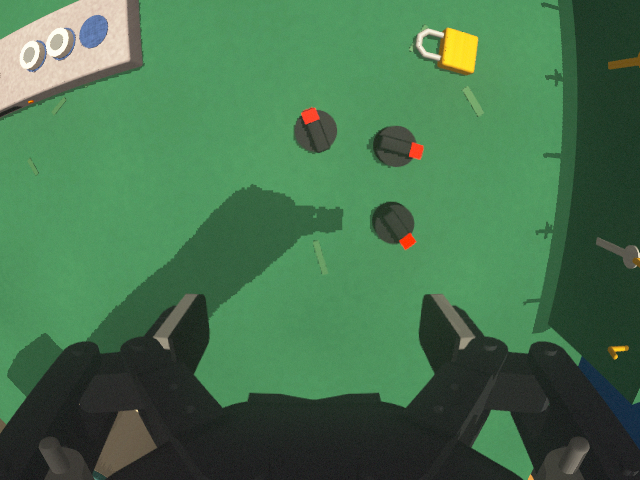

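The wrist view shows the wanted knob (leftmost) at (316,130) with its red end at (311,115), and decoys at (396,147) and (393,223). The timer is at upper left with the vacant pad at (94,31). Next I'll look at the timer.

>>> arm_command --increments '[{"offset": [11, -51, -3], "rotation": [0, 0, 0]}, {"offset": [11, -51, -3], "rotation": [0, 0, 0]}, {"offset": [11, -51, -3], "rotation": [0, 0, 0]}, {"offset": [11, -51, -3], "rotation": [0, 0, 0]}, {"offset": [11, -51, -3], "rotation": [0, 0, 0]}, {"offset": [11, -51, -3], "rotation": [0, 0, 0]}, {"offset": [11, -51, -3], "rotation": [0, 0, 0]}, {"offset": [0, 0, 0], "rotation": [0, 0, 0]}]'

```text
clock: 2.2
position: [0.4515, 0.0499, 0.2707]
tcp_rot: [-3.141, -0.0, 0.006]
wrist_force: [-0.2, 0.2, 0.3]
width: 0.0853
finger_force: 0.0
```

```bash
python3 - <<'E'
from h import *
shot('w3');inc([.35,0.28,.25],0)
E
```

```text
t 2.25 pos [0.4511 0.0484 0.2705] rpy [3.1412e+00 6.0000e-04 3.3000e-03] off mm [-100.4 -231.9   20.5] rot [0.0004 0.0006 0.0033]
```

View pics/w3.png

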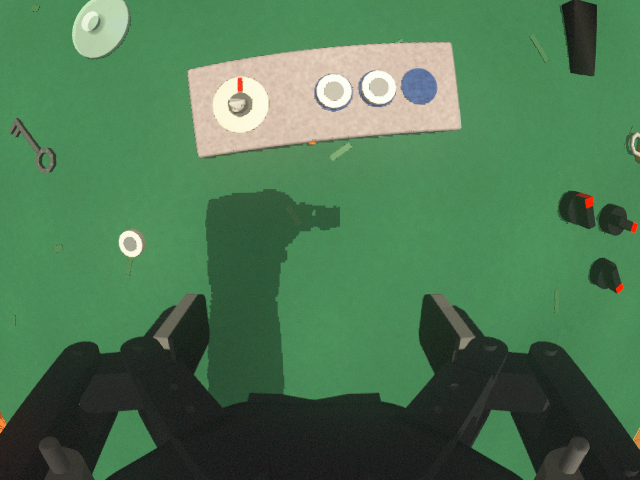

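This view shows the vacant pad at (419,86), the row tokens at (378,88) and (334,92), the dial at (241,104) with its red tick at (240,84), and the stray token at (131,243). I'll move towards the stray token for a second view.

>>> arm_command --increments '[{"offset": [-20, -47, 10], "rotation": [0, 0, 0]}, {"offset": [-20, -47, 10], "rotation": [0, 0, 0]}, {"offset": [-20, -47, 10], "rotation": [0, 0, 0]}, {"offset": [-20, -47, 10], "rotation": [0, 0, 0]}, {"offset": [-20, -47, 10], "rotation": [0, 0, 0]}, {"offset": [0, 0, 0], "rotation": [0, 0, 0]}, {"offset": [0, 0, 0], "rotation": [0, 0, 0]}]'

```text
clock: 3.12
position: [0.3502, 0.148, 0.2299]
tcp_rot: [-3.041, 0.0, 0.147]
wrist_force: [-0.3, -0.1, -0.4]
width: 0.0855
finger_force: 0.0
```

```bash
cat > m.py <<'E'
from h import *
import pickle
def load(n): return pickle.load(open(n+'.pkl','rb')),cv2.imread(f'pics/{n}.png')[:,:,::-1].copy()
def ell(img,kind,near,mn=60,rad=60):
    h=cv2.cvtColor(img,cv2.COLOR_RGB2HSV);H,S,V=[h[...,i].astype(int) for i in range(3)]
    m={'token':(S<45)&(V>120),'blue':(H>100)&(H<130)&(S>90),'dial':(S<60)&(V>215)}[kind].astype(np.uint8)
    out=[]
    for c in cv2.findContours(m,cv2.RETR_EXTERNAL,cv2.CHAIN_APPROX_NONE)[0]:
        if cv2.contourArea(c)>mn and len(c)>8:
            e=cv2.fitEllipse(cv2.convexHull(c))
            if np.hypot(e[0][0]-near[0],e[0][1]-near[1])<rad: out.append(e)
    return out
E
python3 - <<'E'
from m import *
shot('w4')
c3,i3=load('w3');c4,i4=load('w4')
for near,k,z in[((131,243),'token',.012),((419,86),'blue',.04),((241,104),'dial',.04)]:
    X=plane(c3,near,z,1);n4=proj(c4,X,1)
    print(k,X.round(4),n4.round(0))
    for c,i,n in((c3,i3,near),(c4,i4,n4)):
        print([(np.round(e[0],1),np.round(e[1],1)) for e in ell(i,k,n,rad=35)])
C=manip.calibration('top');I=cv2.imread('pics/top0.png')[:,:,::-1].copy()
for n,k in(((191,305),'token'),((342,224),'blue'),((259,233),'dial')):print('top',[(np.round(e[0],1),np.round(e[1],1)) for e in ell(I,k,n,30,15)])
E
```

```text
token [0.3962 0.2817 0.012 ] [215. 143.]
[(array([130.2, 243.4]), array([22.4, 26.3]))]
[(array([213.8, 143.5]), array([30.1, 32.2]))]
blue [ 0.5792 -0.0619  0.04  ] [566.  33.]
[(array([418.6,  85.8]), array([33. , 35.8]))]
[(array([565.1,  33.2]), array([26.8, 37.4]))]
dial [0.5565 0.1253 0.04  ] [389.   3.]
[]
[]
top [(array([190.9, 304.4]), array([15.6, 16.3]))]
top [(array([341.9, 223.6]), array([13.3, 14.2]))]Traceback (most recent call last):
  File "<stdin>", line 10, in <module>
  File "m.py", line 10, in ell
    e=cv2.fitEllipse(cv2.convexHull(c))
cv2.error: OpenCV(4.12.0) /io/opencv/modules/imgproc/src/shapedescr.cpp:361: error: (-201:Incorrect size of input array) There should be at least 5 points to fit the ellipse in function 'fitEllipseNoDirect'
```

View pics/w4.png

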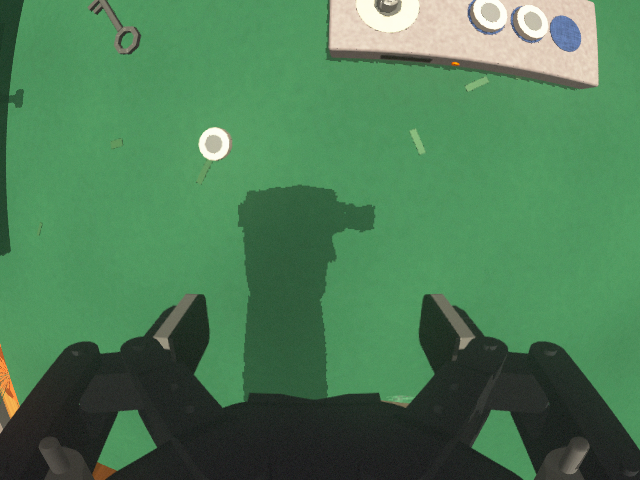

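The stray token is clear at (214,143). The arm fell short because joint 6 hit its range at yaw 0 on the left side, so I'll use yaw of about 1.69 for the token and a flipped yaw for the knob. Triangulating first.

```bash
sed -i 's/len(c)>8/len(cv2.convexHull(c))>5/' m.py; python3 - <<'E'
from m import *
c3,i3=load('w3');c4,i4=load('w4');c2,i2=load('w2')
ct=manip.calibration('top')
T=lambda *a:(lambda X,e:print(X.round(4),np.round(e,4)))(*tri(a))
T(ray(c3,(130.2,243.4),1),ray(c4,(213.8,143.5),1))
T(ray(c3,(130.2,243.4),1),ray(c4,(213.8,143.5),1),ray(ct,(190.9,304.4)))
print('vac')
v2=ell(i2,'blue',(94,31),rad=25);v3=ell(i3,'blue',(419,86),rad=25);v4=ell(i4,'blue',(565,33),rad=25)
print(v2,v3,v4)
T(ray(c2,v2[0][0],1),ray(c3,v3[0][0],1),ray(c4,v4[0][0],1),ray(ct,(341.9,223.6)))
T(ray(c2,v2[0][0],1),ray(c3,v3[0][0],1),ray(c4,v4[0][0],1))
for c,p in((c2,v2[0][0]),(c3,v3[0][0]),(c4,v4[0][0])):print(plane(c,p,.04,1).round(4))
for c,p in((c3,(130.2,243.4)),(c4,(213.8,143.5))):print(plane(c,p,.012,1).round(4))
print(manip.get_state()['joint_pos'].round(3))
inc([.396,.282,.15],1.69)
E
```

```text
[0.395  0.2842 0.0098] [0. 0.]
[0.3956 0.2851 0.0092] [0.0009 0.0008 0.0017]
vac
[((93.25337982177734, 30.97907257080078), (24.876955032348633, 34.434730529785156), 30.502674102783203)] [((418.5827331542969, 85.84149169921875), (33.00404739379883, 35.833099365234375), 138.45843505859375)] [((565.0811767578125, 33.17305374145508), (26.82142448425293, 37.38875961303711), 148.15892028808594)]
[ 0.5802 -0.0614  0.0386] [0.0005 0.0008 0.0009 0.0021]
[ 0.5796 -0.0619  0.0388] [0.0001 0.0001 0.0001]
[ 0.5792 -0.0627  0.04  ]
[ 0.5793 -0.0614  0.04  ]
[ 0.579  -0.0613  0.04  ]
[0.3956 0.283  0.012 ]
[0.3952 0.2834 0.012 ]
[ 0.146 -0.192 -0.487  1.277  0.101  3.14 ]
t 3.17 pos [0.3505 0.1481 0.23  ] rpy [-3.0405e+00  1.0000e-04  1.4690e-01] off mm [  64.7 -117.1   92.3] rot [-0.0803 -0.0779 -1.5416]
```

>>> arm_command --increments '[{"offset": [0, 0, 0], "rotation": [-0.009, -0.0087, -0.171]}, {"offset": [0, 0, 0], "rotation": [-0.009, -0.0087, -0.171]}, {"offset": [0, 0, 0], "rotation": [-0.009, -0.0087, -0.171]}, {"offset": [0, 0, 0], "rotation": [-0.009, -0.0087, -0.171]}, {"offset": [0, 0, 0], "rotation": [-0.009, -0.0087, -0.171]}, {"offset": [0, 0, 0], "rotation": [-0.009, -0.0087, -0.171]}, {"offset": [0, 0, 0], "rotation": [-0.009, -0.0087, -0.171]}, {"offset": [0, 0, 0], "rotation": [-0.009, -0.0087, -0.171]}, {"offset": [0, 0, 0], "rotation": [-0.009, -0.0087, -0.171]}, {"offset": [0, 0, 0], "rotation": [0, 0, 0]}]'

```text
clock: 4.42
position: [0.3503, 0.1485, 0.23]
tcp_rot: [-3.141, 0.0, 1.686]
wrist_force: [-0.7, 0.3, -0.7]
width: 0.0855
finger_force: 0.0
```

```bash
python3 - <<'E'
from m import *
inc([.3953,.2835,.10],1.69)
E
```

```text
t 4.42 pos [0.3503 0.1485 0.23  ] rpy [-3.1411e+00  5.0000e-04  1.6860e+00] off mm [129.   60.3 129.9] rot [-0.0005  0.0005 -0.004 ]
```

>>> arm_command --increments '[{"offset": [32, 15, 32], "rotation": [0, 0, 0]}, {"offset": [32, 15, 32], "rotation": [0, 0, 0]}, {"offset": [32, 15, 32], "rotation": [0, 0, 0]}, {"offset": [33, 15, 34], "rotation": [0, 0, 0]}, {"offset": [0, 0, 0], "rotation": [0, 0, 0]}, {"offset": [0, 0, 0], "rotation": [0, 0, 0]}]' --fingers 0.3

```text
clock: 5.18
position: [0.3941, 0.2832, 0.0997]
tcp_rot: [-3.14, 0.001, 1.687]
wrist_force: [-0.5, -0.9, 0.8]
width: 0.0554
finger_force: 0.0
```

```bash
python3 - <<'E'
from m import *
print(manip.finger_overhang,manip.get_state()['width'])
inc([.3953,.2835,.024],1.69)
c,i=shot('w5')
n=proj(c,[.3953,.2835,.012],1);print(n)
for e in ell(i,'token',n,rad=30):print(e[0],e[1],plane(c,e[0],.012,1))
cv2.imwrite('pics/w5c.png',i[150:480,100:540,::-1])
E
```

```text
0.017 0.05535022544568367
t 5.17 pos [0.3941 0.2832 0.0997] rpy [-3.1399e+00  1.0000e-03  1.6866e+00] off mm [ 0.2  1.3 75.7] rot [-0.0017  0.001  -0.0034]
[315.99661759 235.50595616]
(317.8028259277344, 238.48858642578125) (36.815921783447266, 48.349891662597656) [0.39678718 0.28152796 0.012     ]
```

View pics/w5c.png

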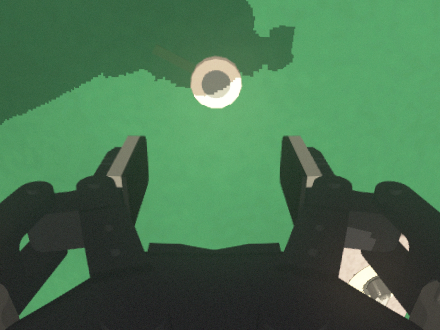

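The crop shows the token centred between the fingers, about (316,232) in full-image pixels, where (316,235) was predicted. Descending.

>>> arm_command --increments '[{"offset": [0, 1.3, 30], "rotation": [0, 0, 0]}, {"offset": [0, 0, 30], "rotation": [0, 0, 0]}, {"offset": [0, 0, 15], "rotation": [0, 0, 0]}, {"offset": [0, 0, 5.7], "rotation": [0, 0, 0]}, {"offset": [0, 0, 0], "rotation": [0, 0, 0]}]'

```text
clock: 5.85
position: [0.3956, 0.2837, 0.0194]
tcp_rot: [-3.141, 0.0, 1.688]
wrist_force: [-0.3, 0.1, -0.1]
width: 0.0554
finger_force: 0.0
```

>>> arm_command --increments '[{"offset": [0, 0, 0], "rotation": [0, 0, 0]}, {"offset": [0, 0, 0], "rotation": [0, 0, 0]}, {"offset": [0, 0, 0], "rotation": [0, 0, 0]}, {"offset": [0, 0, 0], "rotation": [0, 0, 0]}]' --fingers -1

```text
clock: 6.35
position: [0.3951, 0.2838, 0.0189]
tcp_rot: [-3.141, 0.0, 1.688]
wrist_force: [-0.9, 0.7, -0.5]
width: -0.0002
finger_force: 0.0
```

The fingers closed on nothing. Opening and looking again.

>>> arm_command --increments '[{"offset": [0, 0, -30], "rotation": [0, 0, 0]}, {"offset": [0, 0, -30], "rotation": [0, 0, 0]}, {"offset": [-25, 0, 0], "rotation": [0, 0, 0]}, {"offset": [0, 0, 0], "rotation": [0, 0, 0]}]' --fingers 0.3

```text
clock: 6.85
position: [0.398, 0.2582, 0.0791]
tcp_rot: [-3.141, 0.0, 1.687]
wrist_force: [-0.1, -1.0, 0.4]
width: 0.0552
finger_force: 0.0
```

```bash
python3 - <<'E'
from m import *
inc([.3953,.2835,.024],1.69)
c,i=shot('w6')
n=proj(c,[.3953,.2835,.012],1);print(n)
for e in ell(i,'token',n,rad=60):print(e[0],e[1],plane(c,e[0],.012,1))
cv2.imwrite('pics/w6c.png',i[100:480,100:540,::-1])
E
```

```text
t 6.85 pos [0.398  0.2582 0.0791] rpy [-3.1405e+00  4.0000e-04  1.6867e+00] off mm [25.5  0.3 55.1] rot [-0.0011  0.0004 -0.0033]
[314.4792633 204.6643075]
(314.09783935546875, 202.8760986328125) (31.116914749145508, 31.57884979248047) [0.39493557 0.28458995 0.012     ]
```

View pics/w6c.png

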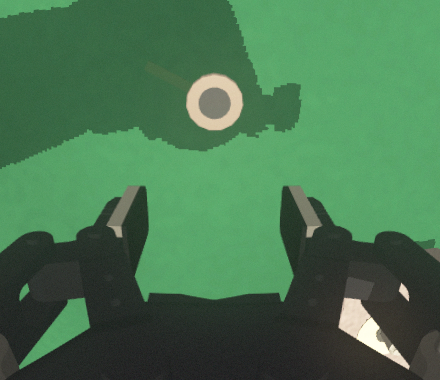

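The token hasn't moved. In this view the pad tips project to about (246,286) at 55 mm opening. That puts them about 23 mm behind the stated TCP, not 17 mm ahead, which is why the fingers closed above the token. I'll go lower in small steps and watch the force.

>>> arm_command --increments '[{"offset": [26, 0.3, 30], "rotation": [0, 0, 0]}, {"offset": [0, 0, 30], "rotation": [0, 0, 0]}, {"offset": [0, 0, 5], "rotation": [0, 0, 0]}, {"offset": [0, 0, 4], "rotation": [0, 0, 0]}, {"offset": [0, 0, 0], "rotation": [0, 0, 0]}]'

```text
clock: 7.52
position: [0.3958, 0.285, 0.0104]
tcp_rot: [-3.141, -0.0, 1.688]
wrist_force: [0.9, -0.6, 0.4]
width: 0.0553
finger_force: 0.0
```

```bash
python3 - <<'E'
from m import *
inc([.395,.2840,.0],1.69);s=manip.get_state();print(s['wrist_force'],s['joint_pos'])
c,i=shot('w7')
c2=manip.calibration('scene');f=manip.grab_frame('scene');p=proj(c2,s['position']).astype(int);print(p)
a=cv2.resize(f[p[1]-70:p[1]+40,p[0]-55:p[0]+55],(400,400),interpolation=cv2.INTER_CUBIC)
b=cv2.resize(i[150:450,160:460],(400,400));cv2.imwrite('pics/w7c.png',np.hstack([a,b])[:,:,::-1])
E
```

```text
t 7.53 pos [0.3958 0.285  0.0104] rpy [-3.1413 -0.      1.6881] off mm [-0.9 -0.9 10.4] rot [-0.0003 -0.     -0.0019]
[ 0.92835364 -0.58397958  0.37911704] [ 4.91385446e-01  2.41026327e-01 -5.56527065e-01  7.73501957e-01
  1.24976775e-04  1.94492637e+00]
[435 273]
```

View pics/w7c.png

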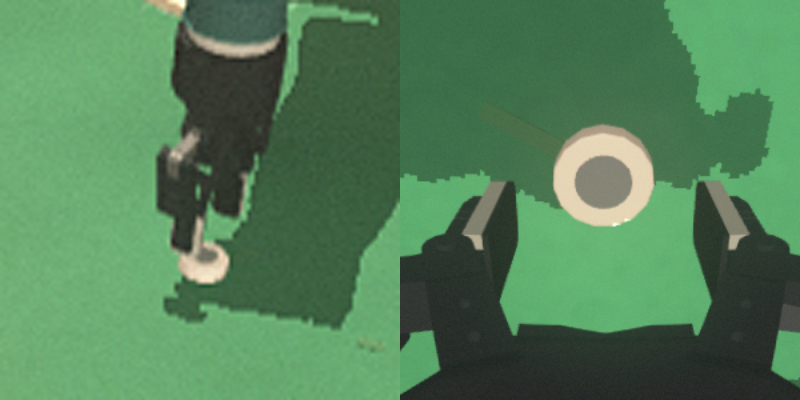

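The fingertips are still well above the token (left pane: gap of about 20 mm or more), so I need to go lower. I'll narrow to about 44 mm and descend.

>>> arm_command --increments '[{"offset": [-0.9, -0.5, 6], "rotation": [0, 0, 0]}, {"offset": [0, 0, 6], "rotation": [0, 0, 0]}, {"offset": [0, 0, 6], "rotation": [0, 0, 0]}, {"offset": [0, 0, 2], "rotation": [0, 0, 0]}, {"offset": [0, 0, 0], "rotation": [0, 0, 0]}]' --fingers 0.04

```text
clock: 8.25
position: [0.3945, 0.2836, -0.0105]
tcp_rot: [-3.14, 0.001, 1.688]
wrist_force: [-0.6, 0.0, 0.6]
width: 0.0446
finger_force: 0.0
```

>>> arm_command --increments '[{"offset": [0, 0, 3], "rotation": [0, 0, 0]}, {"offset": [0, 0, 0], "rotation": [0, 0, 0]}]'

```text
clock: 8.5
position: [0.3947, 0.2837, -0.0134]
tcp_rot: [-3.14, 0.001, 1.688]
wrist_force: [0.1, -0.4, 0.3]
width: 0.0443
finger_force: 0.0
```

>>> arm_command --increments '[{"offset": [0, 0, 3], "rotation": [0, 0, 0]}, {"offset": [0, 0, 0], "rotation": [0, 0, 0]}]'

```text
clock: 8.75
position: [0.3946, 0.2836, -0.0164]
tcp_rot: [-3.14, 0.001, 1.688]
wrist_force: [-0.2, 0.2, 0.0]
width: 0.0443
finger_force: 0.0
```

>>> arm_command --increments '[{"offset": [0, 0, 2], "rotation": [0, 0, 0]}, {"offset": [0, 0, 0], "rotation": [0, 0, 0]}]'

```text
clock: 9.0
position: [0.3947, 0.2837, -0.0184]
tcp_rot: [-3.14, 0.001, 1.688]
wrist_force: [0.2, 0.1, 0.1]
width: 0.0444
finger_force: 0.0
```

>>> arm_command --increments '[{"offset": [0, 0, 0], "rotation": [0, 0, 0]}, {"offset": [0, 0, 0], "rotation": [0, 0, 0]}, {"offset": [0, 0, 0], "rotation": [0, 0, 0]}]' --fingers -1

```text
clock: 9.38
position: [0.395, 0.2839, -0.0178]
tcp_rot: [-3.141, 0.0, 1.688]
wrist_force: [-0.6, -0.6, 5.5]
width: 0.0332
finger_force: 59.6
```

Gripped at 33 mm. I'll lift a little and check for the 36 mm diameter, then compute the carry.

>>> arm_command --increments '[{"offset": [0, 0, -40], "rotation": [0, 0, 0]}, {"offset": [0, 0, -60], "rotation": [0, 0, 0]}, {"offset": [0, 0, 0], "rotation": [0, 0, 0]}]'

```text
clock: 9.75
position: [0.3993, 0.2862, 0.0864]
tcp_rot: [3.133, -0.004, 1.688]
wrist_force: [1.1, 0.3, -0.2]
width: 0.0333
finger_force: 59.8
```

```bash
python3 - <<'E'
from m import *
s=manip.get_state();print(s['width'],s['finger_force'],s['wrist_force'])
inc([.5793,-.0616,.10],1.69)
c,i=shot('w8')
cv2.imwrite('pics/w8c.png',cv2.resize(i[200:420,200:430,::-1],None,fx=2,fy=2))
E
```

```text
0.033281313200450455 59.752898812294006 [ 1.05859401  0.28515863 -0.16291723]
t 9.75 pos [0.3993 0.2862 0.0864] rpy [ 3.1328 -0.0035  1.6883] off mm [-366.4  138.1  -13.6] rot [ 0.0088 -0.0035 -0.0017]
```

View pics/w8c.png

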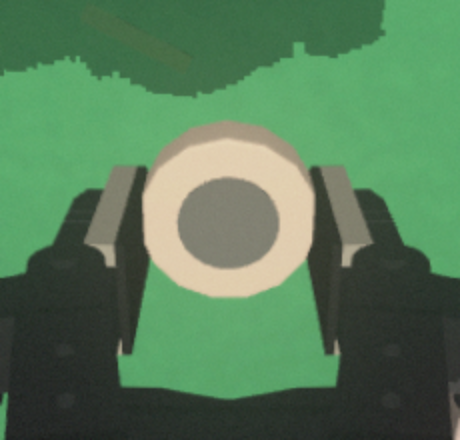

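The token is held level between the pads, centred at about (314,309) in the full image. Its underside is at TCP z + 18 mm. Carrying it over the vacant place.

>>> arm_command --increments '[{"offset": [-46, 17, -2], "rotation": [0, 0, 0]}, {"offset": [-46, 17, -2], "rotation": [0, 0, 0]}, {"offset": [-46, 17, -2], "rotation": [0, 0, 0]}, {"offset": [-46, 17, -2], "rotation": [0, 0, 0]}, {"offset": [-46, 17, 0], "rotation": [0, 0, 0]}, {"offset": [-46, 17, 0], "rotation": [0, 0, 0]}, {"offset": [-46, 17, 0], "rotation": [0, 0, 0]}, {"offset": [-44, 17, 0], "rotation": [0, 0, 0]}, {"offset": [0, 0, 0], "rotation": [0, 0, 0]}, {"offset": [0, 0, 0], "rotation": [0, 0, 0]}]'

```text
clock: 11.05
position: [0.571, -0.0633, 0.0878]
tcp_rot: [-3.137, -0.001, 1.688]
wrist_force: [-0.3, 0.2, -0.2]
width: 0.0336
finger_force: 59.8
```

```bash
python3 - <<'E'
from m import *
s=manip.get_state();print(s['width'],s['finger_force'])
inc([.5793,-.0616,.033],1.69)
c,i=shot('w9')
# dial / row tokens from here
for k,z,X in(('blue',.04,[.579,-.0616,.04]),('token',.052,[.5737,-.0163,.052]),('token',.052,[.568,.029,.052])):
    n=proj(c,X,1);print(k,n.round(1),[(np.round(e[0],1),np.round(e[1],1),plane(c,e[0],z,1).round(4)) for e in ell(i,k,n,rad=40)])
c3,i3=load('w3')
for n in((378,88),(334,92)): print([(np.round(e[0],1),np.round(e[1],1),plane(c3,e[0],.05,1).round(4)) for e in ell(i3,'token',n,rad=12)])
E
```

```text
0.03356953569394711 59.766937494277954
t 11.05 pos [ 0.571  -0.0633  0.0878] rpy [-3.1366e+00 -1.3000e-03  1.6878e+00] off mm [ 0.6  8.7 54.8] rot [-0.005  -0.0013 -0.0022]
blue [328.3 252.4] [(array([348. , 262.4]), array([20.9, 41.8]), array([ 0.5914, -0.0664,  0.04  ]))]
token [329.9 176.4] [(array([330.2, 176. ]), array([36.7, 37.1]), array([ 0.5739, -0.0161,  0.052 ]))]
token [329.4  90. ] [(array([330.7, 108.1]), array([180.7, 500. ]), array([0.5698, 0.0195, 0.052 ]))]
[(array([377.1,  86.4]), array([35.3, 46.8]), array([ 0.5742, -0.0147,  0.05  ]))]
[(array([333.5,  90.5]), array([39.8, 46.6]), array([0.5684, 0.0296, 0.05  ]))]
```

The neighbouring token at (330,176) matches prediction within 1 px. Correcting 8.5 mm sideways and lowering.

>>> arm_command --increments '[{"offset": [0.6, 8.5, 15], "rotation": [-0.005, 0, 0]}, {"offset": [0, 0, 20], "rotation": [0, 0, 0]}, {"offset": [0, 0, 15], "rotation": [0, 0, 0]}, {"offset": [0, 0, 8], "rotation": [0, 0, 0]}, {"offset": [0, 0, 0], "rotation": [0, 0, 0]}]'

```text
clock: 11.72
position: [0.5807, -0.0617, 0.0309]
tcp_rot: [3.139, -0.0, 1.689]
wrist_force: [-0.1, 0.4, -0.2]
width: 0.0338
finger_force: 59.8
```

```bash
python3 - <<'E'
from m import *
inc([.5795,-.0617,.0232],1.69);print(manip.get_state()['wrist_force'])
E
```

```text
t 11.72 pos [ 0.5807 -0.0617  0.0309] rpy [ 3.1393e+00 -1.0000e-04  1.6886e+00] off mm [ 0.2 -1.2  7.7] rot [ 0.0022 -0.0001 -0.0014]
[-0.09994965  0.3519207  -0.20676821]
```

>>> arm_command --increments '[{"offset": [0, -1.1, 5], "rotation": [0.002, 0, 0]}, {"offset": [0, 0, 2], "rotation": [0, 0, 0]}, {"offset": [0, 0, 0.7], "rotation": [0, 0, 0]}, {"offset": [0, 0, 0], "rotation": [0, 0, 0]}]'

```text
clock: 12.22
position: [0.5804, -0.0624, 0.0243]
tcp_rot: [3.139, 0.001, 1.688]
wrist_force: [0.3, 0.8, -0.1]
width: 0.0332
finger_force: 59.8
```

>>> arm_command --increments '[{"offset": [0, 0, 1.5], "rotation": [0, 0, 0]}, {"offset": [0, 0, 0], "rotation": [0, 0, 0]}]'

```text
clock: 12.48
position: [0.5802, -0.0623, 0.0225]
tcp_rot: [3.14, 0.0, 1.688]
wrist_force: [-0.3, 1.1, -0.6]
width: 0.0332
finger_force: 59.8
```

>>> arm_command --increments '[{"offset": [0, 0, 0], "rotation": [0, 0, 0]}, {"offset": [0, 0, 0], "rotation": [0, 0, 0]}, {"offset": [0, 0, -20], "rotation": [0, 0, 0]}, {"offset": [0, 0, -40], "rotation": [0, 0, 0]}, {"offset": [-20, 0, -40], "rotation": [0, 0, 0]}, {"offset": [-40, 0, 0], "rotation": [0, 0, 0]}, {"offset": [0, 0, 0], "rotation": [0, 0, 0]}, {"offset": [0, 0, 0], "rotation": [0, 0, 0]}]' --fingers 0.25

```text
clock: 13.48
position: [0.5865, -0.1216, 0.1221]
tcp_rot: [3.141, -0.001, 1.688]
wrist_force: [-0.8, -0.7, 0.2]
width: 0.0531
finger_force: 0.0
```

```bash
python3 - <<'E'
from m import *
s=manip.get_state()
c,i=shot('w10')
print(manip.get_state()['width'])
for z,X in((.052,[.5795,-.0617,.052]),(.052,[.5738,-.0163,.052]),(.052,[.568,.029,.052])):
    n=proj(c,X,1);print(n.round(1),[(np.round(e[0],1),np.round(e[1],1),plane(c,e[0],z,1).round(4)) for e in ell(i,'token',n,rad=15)])
n=proj(c,[.5565,.1253,.04],1);print(n)
# knob from existing views
c2,i2=load('w2');c3,i3=load('w3');ct=manip.calibration('top');cs=manip.calibration('scene')
rd=lambda im,n:[b for b in blobs(im,masks(im)['red'],(n[0]-18,n[1]-18,n[0]+18,n[1]+18))]
r2=rd(i2,(311,115));r3=rd(i3,(588,202));print(r2,r3)
print(tri([ray(c2,r2[0][0],1),ray(ct,(450.5,274.9)),ray(cs,(270.6,197.1))]))
print(plane(c2,r2[0][0],.046,1))
inc([.44,-.30,.2],np.pi)
E
```

```text
0.05348331737969519
[313.9 148.2] []
[313.3  74.8] [(array([316. ,  70.9]), array([43.2, 61. ]), array([ 0.5751, -0.0136,  0.052 ]))]
[312.5   6.1] [(array([313.4,   7.3]), array([46.8, 59.1]), array([0.5686, 0.0283, 0.052 ]))]
[ 312.41372591 -101.90457074]
[([309.7, 115.5], 214)] [([587.2, 199.7], 109)]
(array([ 0.46508171, -0.30558011,  0.03841433]), [np.float64(0.0008508750832036026), np.float64(0.0005817097647641018), np.float64(0.0002808054304717052)])
[ 0.46384817 -0.30529541  0.046     ]
t 13.53 pos [ 0.5864 -0.1211  0.1219] rpy [ 3.1412e+00 -6.0000e-04  1.6885e+00] off mm [-160.4 -166.4  -78.2] rot [ 7.0000e-04 -2.0000e-04 -1.4531e+00]
```

I've used all 10 picture views, so from here I'll check numerically.

```bash
python3 - <<'E'
from m import *
c,i=load('w10')
h=cv2.cvtColor(i,cv2.COLOR_RGB2HSV).astype(int)
for ch in(1,2,0):
    print('SVH'[[1,2,0].index(ch)])
    for v in range(105,205,7): print(' '.join('%3d'%h[v,u,ch] for u in range(265,370,6)))
E
```

```text
S
 44  48  47  48  47  51  52  78  78  85  70  46  42  45  54  50  49  46
 51  43  49  48  48  47  51  43  45  42  41  45  42  52  42  47  47  51
 44  43  53  50  43  44  38  87  22  69  37  43  48  48  49  43  50  48
 44  45  46  49  39  86  56  57  59  58  59  59  47  44  50  45  51  50
 46  45  45  45  80  59  59  58  34  42  57  57  57  48  40  45  48  50
 47  47  45  39  59  59  41  26  35  30  31  57  62  35  45  48  46  48
 50  44  44  20  60  60  26  32  29  28  30  50  59  34  44  50  50  50
 47  48  50  18  62  57  33  31  32  27  25  61  61  69  44  46  50  49
 50  47  49  48   8  56  57  30  27  23  54  58  60  45  48  50  45  49
 44  46  46  43  44  44  58  60  61  58  58  60   8  44  47  47  49  52
 48  46  42  46  46  50  48  38  61  54  56  41  38  43  50  47  52  47
 44  45  42  47  47  46  46  52  48  41  40  47  45  47  42  48  50  47
 46  45  49  47  48  47  47  45  46  46  48  48  43  40  43  46  49  50
 41  46  42  44  48  53  42  45  41  43  36  46  50  41  47  46  44  41
 48  44  43  48  46  47  44  54  44  46  47  43  46  46  46  46  44  38
V
115 111 114 111 
[... 1445 characters left out ...]
  16  21  24  17  23  20  17  15 110  14  14  12  14
 15  15  15 176  15  16  24  23  19  25  23  16  16  11  11  14  14  13
 17  14  12 176  15  17  21  20  25  16  18  15  16 109  12  11  13  14
 16  17  13  14 170  16  15  23  21  23  16  16  17  11  14  12  13  14
 14  14  13  13  12  13  15  16  15  16  15  15 150  12  12  13  13  14
 14  14  17  14  12  17 111  15  16  15 111  13  11  15  13  13  12  14
 14  14  14  16  11  14  14  15  14  11  10  16  14  11  11  13  13  13
 14  15  14  15  13  17  17  11  16  17  14  16  11  18  13  14  13  15
 17  14  16  14  15  15  15  14  14  12  13  17  14  15  17  15  15  15
 16  17  16  16  17  14  17  18  12  17  15  14  17  17  14  13  15  18
```

The token lies flat at pixel (314,149), against (313.9,148.2) predicted. The grey centre, white ring and thin blue rim are all visible around it. Now the knob: turning to yaw π above it.

>>> arm_command --increments '[{"offset": [0, 0, -10], "rotation": [0, 0, -0.1816]}, {"offset": [0, 0, -10], "rotation": [0, 0, -0.1816]}, {"offset": [0, 0, -10], "rotation": [0, 0, -0.1816]}, {"offset": [0, 0, -10], "rotation": [0, 0, -0.1816]}, {"offset": [0, 0, -10], "rotation": [0, 0, -0.1816]}, {"offset": [0, 0, -10], "rotation": [0, 0, -0.1816]}, {"offset": [0, 0, -10], "rotation": [0, 0, -0.1816]}, {"offset": [0, 0, -10], "rotation": [0, 0, -0.1816]}]'

```text
clock: 14.52
position: [0.5864, -0.1205, 0.2021]
tcp_rot: [3.141, 0.0, -3.135]
wrist_force: [-0.7, 0.2, 0.2]
width: 0.0533
finger_force: 0.0
```

>>> arm_command --increments '[{"offset": [21, -45, 0], "rotation": [0, 0, 0]}, {"offset": [21, -45, 0], "rotation": [0, 0, 0]}, {"offset": [22, -45, 0], "rotation": [0, 0, 0]}, {"offset": [22, -44, 0], "rotation": [0, 0, 0]}, {"offset": [0, 0, 0], "rotation": [0, 0, 0]}, {"offset": [0, 0, 0], "rotation": [0, 0, 0]}]' --fingers 0

```text
clock: 15.28
position: [0.5008, -0.2997, 0.2019]
tcp_rot: [3.14, 0.001, 3.142]
wrist_force: [0.4, 0.1, -1.0]
width: 0.0428
finger_force: 0.0
```

```bash
cat > k.py <<'E'
from m import *
# knob: black hull (skirt+bar+red) centre, red end centroid, bar-top edges via brightness
def knob(c,img,near,r=45):
    h=cv2.cvtColor(img,cv2.COLOR_RGB2HSV);H,S,V=[h[...,i].astype(int) for i in range(3)]
    red=(((H<8)|(H>172))&(S>150)&(V>120)).astype(np.uint8)
    green=((H>40)&(H<95)&(S>70))
    m=((~green)&((V<90)|(red>0))).astype(np.uint8)
    w=np.zeros_like(m);u,v=map(int,near);w[max(v-r,0):v+r,max(u-r,0):u+r]=1
    n,l,s,ce=cv2.connectedComponentsWithStats(m*w)
    j=1+np.argmin(np.hypot(*(ce[1:]-near).T)+(s[1:,4]<100)*1e3)
    mm=(l==j).astype(np.uint8);rr=red*mm
    pr=np.argwhere(rr)[:,::-1]
    return ce[j],s[j],mm,rr,pr.mean(0) if len(pr) else None
E
python3 - <<'E'
from k import *
inc([.449,-.30,.15],np.pi)
c,i=shot('w11');c2,i2=load('w2')
n=proj(c,[.449,-.30,.03],1);print(n)
a=knob(c,i,n);b=knob(c2,i2,(316,130),30)
for q in(a,b):print(q[0].round(1),q[1],q[4].round(1),cv2.minAreaRect(np.argwhere(q[3])[:,::-1].astype(np.float32)))
print('red',tri([ray(c,a[4],1),ray(c2,b[4],1)]))
print('mass',tri([ray(c,a[0],1),ray(c2,b[0],1)]))
h=cv2.cvtColor(i,cv2.COLOR_RGB2HSV)
x,y,w,hh=a[1][:4]
for v in range(y-4,y+hh+4,4):
    print(''.join('R' if a[3][v,u] else ('.' if not a[2][v,u] else '%x'%min(15,h[v,u,2]//6)) for u in range(x-4,x+w+4,2)))
E
```

```text
t 15.28 pos [ 0.5008 -0.2997  0.2019] rpy [3.1404e+00 1.1000e-03 3.1415e+00] off mm [51.9 -0.4 51.9] rot [ 0.0012  0.0011 -0.0001]
[314.42704847 155.64960997]
[302.9 156.8] [ 279  132   48   52 1788] [308.4 174.1] ((308.5172424316406, 174.2930908203125), (15.784103393554688, 18.198143005371094), 68.19859313964844)
[315.  130.1] [ 295  108   42   45 1396] [309.7 115.5] ((309.62371826171875, 115.2216567993164), (13.784795761108398, 16.225852966308594), 68.96248626708984)
red (array([ 0.4638261 , -0.30522661,  0.04676409]), [np.float64(6.099447663790341e-05), np.float64(6.0994476637931536e-05)])
mass (array([ 0.45009998, -0.31043251,  0.02576645]), [np.float64(0.0001352128740626076), np.float64(0.00013521287406259005)])
............................
............................
.......bcdddd999dedd........
......bdddedec999ddddde.....
....eecbddededc8adeeeedee...
....edebdddddddb.8ddddeede..
...deeddacdddddd999ddddddd..
...dddeeebdeddddd99bcedddd..
...eeeeeedbdededdc99acdddd..
...eeedeedcbdeddddbR98add...
....edeededbcdRRRRRRR9adc...
......deddeeRRRRRRRRRRa.....
........a9dd.RRRRRRRRR......
..............RRRRRRR.......
............................
```

The knob measurements agree with the description:
- The red end is at (0.464, -0.305), height 47 mm against the expected 46 mm.
- The axis is at about (0.450, -0.310).
- The yaw is about 0.37, from both the axis direction and the red edges.

Aligning above it.

>>> arm_command --increments '[{"offset": [25, -5, 30], "rotation": [0, 0, 0]}, {"offset": [25.8, -5.7, 30], "rotation": [0, 0, 0]}, {"offset": [0, 0, 30], "rotation": [0, 0, -0.185]}, {"offset": [0, 0, 12], "rotation": [0, 0, -0.185]}, {"offset": [0, 0, 0], "rotation": [0, 0, 0]}, {"offset": [0, 0, 0], "rotation": [0, 0, 0]}]' --fingers -0.2

```text
clock: 16.08
position: [0.4513, -0.311, 0.1011]
tcp_rot: [-3.14, 0.002, -2.773]
wrist_force: [-0.1, -0.1, -0.5]
width: 0.0338
finger_force: 0.0
```

```bash
python3 - <<'E'
from k import *
c,i=shot('w12');c11,i11=load('w11');c2,i2=load('w2')
n=proj(c,[.4638,-.3052,.046],1);print('pred red',n)
r=[b for b in blobs(i,masks(i)['red'],(int(n[0])-40,int(n[1])-60,int(n[0])+40,int(n[1])+40),40)];print(r)
for q in r:print(plane(c,q[0],.046,1))
inc([.450,-.3104,.010],np.pi+.37)
E
```

```text
pred red [317.12914385 273.33544551]
[([316.8, 273.0], 444)]
[ 0.46366645 -0.30546978  0.046     ]
t 16.12 pos [ 0.4514 -0.3114  0.1013] rpy [-3.1393e+00  2.5000e-03 -2.7729e+00] off mm [ 1.2  1.6 91.3] rot [-0.0023  0.0025 -0.0013]
```

>>> arm_command --increments '[{"offset": [0.6, 1, 30], "rotation": [-0.002, 0.002, 0]}, {"offset": [0, 0, 30], "rotation": [0, 0, 0]}, {"offset": [0, 0, 20], "rotation": [0, 0, 0]}, {"offset": [0, 0, 7], "rotation": [0, 0, 0]}, {"offset": [0, 0, 0], "rotation": [0, 0, 0]}]'

```text
clock: 16.75
position: [0.4498, -0.3109, 0.0138]
tcp_rot: [3.141, -0.0, -2.773]
wrist_force: [-0.8, -0.4, 0.2]
width: 0.0343
finger_force: 0.0
```

```bash
python3 - <<'E'
from k import *
print(manip.get_state()['wrist_force']);inc([.450,-.3104,.010],np.pi+.37)
E
```

```text
[-0.84705737 -0.37663685  0.21141808]
t 16.75 pos [ 0.4498 -0.3109  0.0138] rpy [ 3.1409e+00 -2.0000e-04 -2.7726e+00] off mm [-0.4  0.4  3.8] rot [ 0.0007 -0.0002 -0.001 ]
```

>>> arm_command --increments '[{"offset": [0, 0, 2], "rotation": [0, 0, 0]}, {"offset": [0, 0, 0], "rotation": [0, 0, 0]}]'

```text
clock: 17.0
position: [0.45, -0.3112, 0.0122]
tcp_rot: [-3.141, 0.0, -2.772]
wrist_force: [-0.1, 0.8, 0.7]
width: 0.0343
finger_force: 0.0
```

>>> arm_command --increments '[{"offset": [0, 0, 0], "rotation": [0, 0, 0]}, {"offset": [0, 0, 0], "rotation": [0, 0, 0]}, {"offset": [0, 0, 0], "rotation": [0, 0, 0]}, {"offset": [0, 0, 0], "rotation": [0, 0, 0]}]' --fingers -1

```text
clock: 17.5
position: [0.4499, -0.3111, 0.012]
tcp_rot: [3.142, 0.0, -2.772]
wrist_force: [-0.2, 0.9, 5.0]
width: 0.0127
finger_force: 60.1
```

```bash
python3 - <<'E'
from k import *
s=manip.get_state();print(s['position'],s['width'],s['finger_force'],s['wrist_force'])
c3,i3=load('w3')
# shaft & tick in w3
h=cv2.cvtColor(i3,cv2.COLOR_RGB2HSV)
print('red',blobs(i3,masks(i3)['red'],(215,70,270,130),5))
for ch in(2,1):
    print('SV'[ch-1])
    for v in range(72,136,3): print(' '.join('%3d'%h[v,u,ch] for u in range(208,274,3)))
E
```

```text
[ 0.44992953 -0.31114411  0.01201609] 0.012654351690916337 60.11865019798279 [-0.20875632  0.94814508  4.98959279]
red [([239.5, 84.1], 53)]
V
217 218 218 220 221 215 216 222 219 214 209 206 211 219 212 219 213 218 222 218 214 211
219 220 218 217 218 217 218 221 220 222 216 217 220 220 214 218 222 218 209 222 209 218
220 219 216 221 223 226 224 219 237 252 252 251 252 252 247 202 219 221 218 212 221 220
214 213 216 214 217 218 249 252 252 252 253 249 252 252 252 252 246 217 218 219 221 213
216 218 213 219 217 251 252 251 252 252 253 253 252 252 252 252 252 250 215 218 220 212
213 219 216 218 251 252 252 252 252 252 253 253 252 252 252 252 252 252 249 220 222 219
223 216 216 241 251 251 252 252 252 252 253 252 252 252 252 252 252 252 252 218 221 218
224 221 221 251 252 252 252 252 252 235 144 138 142 251 252 252 252 252 252 252 220 215
211 222 240 252 252 252 252 252 152 136 140 135 138 135 238 252 252 252 252 252 223 218
210 219 251 252 252 252 252 229 198 203 193 176 164 134 143 252 252 252 252 252 226 213
217 223 251 252 252 252 252 183 235 239 237 232 197 118 140 252 252 252 252 2
[... 2216 characters left out ...]
  50  45  32  33  35  34  31  49  42  44  42  39  35  28  29  27  27  27  27  49  50
 47  46  44  33  34  34  32  29  30  30  57  51  31  28  27  28  24  26  27  48  46  49
 52  49  50  41  35  34  31  31  30  30  32  34  32  29  27  26  29  25  37  48  46  48
 47  48  47  46  36  33  32  33  31  31  30  33  32  29  30  30  26  34  51  46  49  48
 48  48  47  47  49  39  34  36  32  33  31  32  31  32  28  31  38  45  49  46  53  51
 48  51  53  50  50  48  55  36  36  32  33  30  30  29  30  52  50  51  49  49  48  49
 47  47  48  46  49  49  47  50  52  57  46  47  47  54  49  49  48  48  49  49  48  49
 45  48  46  47  46  52  48  48  48  52  49  51  47  50  51  53  46  51  49  48  49  48
```

Knob gripped: 12.7 mm at 60 N. Lifting and carrying it beyond the timer, so the wrist camera sees the dial unobstructed and the knob in hand.

>>> arm_command --increments '[{"offset": [0, 0, -30], "rotation": [0, 0, 0]}, {"offset": [0, 0, -50], "rotation": [0, 0, 0]}, {"offset": [0, 0, -40], "rotation": [0, 0, 0]}, {"offset": [0, 0, 0], "rotation": [0, 0, 0]}]'

```text
clock: 18.0
position: [0.4516, -0.3128, 0.1347]
tcp_rot: [-3.136, 0.003, -2.772]
wrist_force: [1.9, -0.5, -0.1]
width: 0.0126
finger_force: 59.4
```

>>> arm_command --increments '[{"offset": [-37, 37.5, 0], "rotation": [0, 0, 0]}, {"offset": [-37, 37.5, 0], "rotation": [0, 0, 0]}, {"offset": [-37, 37.5, 0], "rotation": [0, 0, 0]}, {"offset": [-37, 37.5, 0], "rotation": [0, 0, 0]}, {"offset": [-37, 37.5, 0], "rotation": [0, 0, 0]}, {"offset": [-37, 37.5, 0], "rotation": [0, 0, 0]}, {"offset": [-37, 37.5, 0], "rotation": [0, 0, 0]}, {"offset": [-37, 37.5, 0], "rotation": [0, 0, 0]}, {"offset": [-38, 38, 0], "rotation": [0, 0, 0]}, {"offset": [0, 0, 0], "rotation": [0, 0, 0]}]'

```text
clock: 19.25
position: [0.6387, 0.1282, 0.1292]
tcp_rot: [3.139, -0.002, -2.768]
wrist_force: [-0.9, -1.2, -0.8]
width: 0.0129
finger_force: 59.3
```

```bash
cat > dial.py <<'E'
from k import *
def dial(c,i,X=(.5565,.1253,.04)):
    n=proj(c,X,1);h=cv2.cvtColor(i,cv2.COLOR_RGB2HSV).astype(int)
    red=masks(i)['red']
    sub=lambda z:None
    bright=((h[...,2]>h[...,2][max(0,int(n[1])-45):int(n[1])+45,int(n[0])-45:int(n[0])+45].max()-22)|(red>0)).astype(np.uint8)
    best=None
    for q in cv2.findContours(bright,cv2.RETR_EXTERNAL,cv2.CHAIN_APPROX_NONE)[0]:
        if cv2.contourArea(q)>800:
            hu=cv2.convexHull(q);e=cv2.fitEllipse(hu)
            if np.hypot(*(np.array(e[0])-n))<25: best=(e,cv2.contourArea(q))
    u,v=map(int,n)
    r=sorted(blobs(i,red,(max(0,u-45),max(0,v-45),u+45,v+45),8),key=lambda b:-b[1])
    return n,best,r
E
python3 - <<'E'
from dial import *
s=manip.get_state();print(s['position'],s['tcp_rot'],s['width'],s['finger_force'],s['wrist_force'])
c,i=shot('w13')
for cc,ii,nm in((c,i,'w13'),(*load('w3'),'w3')):
    n,e,r=dial(cc,ii);print(nm,n.round(1),e,r)
    if e: 
        d=plane(cc,e[0][0],.0405,1);print('dial',d.round(4))
        for q in r[:2]:
            t=plane(cc,q[0],.0405,1);print('tick',t.round(4),np.hypot(*(t-d)[:2]),np.arctan2(*(t-d)[1::-1]))
R=Ro.from_euler('xyz',s['tcp_rot'])
n=proj(c,s['position'],1);print('tcp px',n,blobs(i,masks(i)['red'],(270,200,370,330),20))
E
```

```text
[0.6387002  0.12818864 0.12921664] [ 3.13922329e+00 -2.45620386e-03 -2.76751985e+00] 0.01289867070848071 59.31904971599579 [-0.86620093 -1.22003951 -0.75366093]
w13 [356.4 124.7] (((353.309814453125, 122.52181243896484), (75.9282455444336, 88.924560546875), 40.236541748046875), 3200.0) [([346.8, 155.1], 160)]
dial [0.5559 0.1228 0.0405]
tick [0.5779 0.127  0.0405] 0.022318169783642372 0.18663778912924392
w3 [241. 104.] (((240.1444549560547, 104.16878509521484), (54.82088088989258, 57.3636474609375), 46.90840148925781), 2377.0) [([239.5, 84.1], 53)]
dial [0.5563 0.1262 0.0405]
tick [0.5779 0.1269 0.0405] 0.021678401446775908 0.0353295084242421
tcp px [316.0556216  287.99073481] []
```

```bash
python3 - <<'E'
from dial import *
c,i=load('w13');h=cv2.cvtColor(i,cv2.COLOR_RGB2HSV)
print(blobs(i,masks(i)['red'],(250,290,380,450),20), proj(c,[.5565,.1266,.064],1).round(1), proj(c,[.5565,.1266,.04],1).round(1))
for v in range(64,172,4): print(v,' '.join('%3d'%h[v,u,2]+('R' if masks else '') if 0 else '%3d'%h[v,u,2] for u in range(300,404,4)))
E
```

```text
[([313.8, 355.3], 823)] [362.9 124.1] [358.2 125.5]
64 194 191 193 195 191 187 192 192 190 187 191 188 185 191 192 193 193 196 192 191 193 191 188 167 159  78
68 197 191 192 192 194 192 189 182 188 188 187 185 187 191 189 187 189 194 186 190 196 198 195 191 182 194
72 195 186 189 185 186 190 187 189 182 191 188 186 193 192 194 187 185 196 193 188 193 189 180 188 190 186
76 185 181 189 187 188 187 194 186 183 189 191 196 200 202 189 188 186 191 190 189 188 197 190 183 195 166
80 198 195 187 193 195 189 192 191 189 190 194 196 190 194 184 183 185 194 197 190 186 186 195 181 190 189
84 184 195 197 195 189 193 195 200 189 186 155 243 244 243 244 244 244 244 213 189 180 190 195 199 201 119
88 186 187 185 190 186 188 195 196 195 244 244 243 244 244 243 243 245 243 243 243 231 189 185 188 190 151
92 182 182 183 198 193 184 196 217 243 243 244 244 242 244 244 243 244 245 243 244 243 244 195 191 192 114
96 187 188 181 190 185 191 176 244 243 243 244 243 243 244 243 245 243 244 243 244 244 243 243 194 197 118
100 192 189 191 191 189 191 243 243 243 244 243 245 243 244 245 245 244 244 244 244 2
[... 1158 characters left out ...]
 161 131 126 184 244 167 161 163 162 158 162 160 123
148 191 190 187 195 192 234 243 243 243 244 242 243 245 246 243 243 243 242 164 162 162 156 161 157 149 122
152 184 198 189 195 197 192 243 243 243 244 243 184 246 244 243 243 243 243 161 160 160 160 157 160 119 120
156 190 197 191 187 195 194 185 244 243 243 244 245 245 242 243 243 243 243 163 162 158 157 158 121 120 115
160 190 196 198 192 193 200 191 189 243 243 239 246 244 227 160 158 160 161 160 157 158 159 124 122 123 111
164 192 193 198 184 187 193 194 189 188 226 245 246 244 162 160 156 158 157 158 157 145 118 119 117 123 124
168 189 192 193 185 183 190 184 196 188 186 192 205 240 159 157 158 157 153 143 118 126 117 119 120 124 123
```

```bash
python3 - <<'E'
from k import *
for nm,near in(('w2',(316,130)),('w11',(303,157))):
    c,i=load(nm);q=knob(c,i,near,30 if nm=='w2' else 45)
    pts=np.argwhere(q[2])[:,::-1]
    P={z:np.array([plane(c,p+0.0,z,1)[:2] for p in pts]) for z in(0.,.022,.046)}
    for z in P: print(nm,z,'min',P[z].min(0).round(4),'max',P[z].max(0).round(4))
    rp=np.argwhere(q[3])[:,::-1];a=np.array([np.cos(.37),np.sin(.37)])
    s=np.array([plane(c,p,.046,1)[:2] for p in rp])
    t=s@a;w=s@[-a[1],a[0]];print('red along',np.percentile(t,[2,50,98]).round(4),'across',np.percentile(w,[2,50,98]).round(4),'C along',np.array([.4501,-.3104])@a)
c,i=load('w12')
rp=np.argwhere(masks(i)['red'][200:330,270:370])[:,::-1]+[270,200]
s=np.array([plane(c,p,.046,1)[:2] for p in rp]);t=s@a;w=s@[-a[1],a[0]];print('w12 red along',np.percentile(t,[2,50,98]).round(4),'across',np.percentile(w,[2,50,98]).round(4))
# in-hand
c,i=load('w13');rp=np.argwhere(masks(i)['red'][290:450,250:380])[:,::-1]+[250,290]
p0=np.array([.6387,.1282,.1292]);R=Ro.from_euler('xyz',[3.1392,-.0025,-2.7675])
s=np.array([plane(c,p,.1292+.034,1) for p in rp]);L=R.inv().apply(s-p0)
print('hand red tool xyz',np.percentile(L,[2,50,98],axis=0).round(4))
E
```

```text
w2 0.0 min [ 0.4265 -0.3334] max [ 0.475  -0.2889]
w2 0.022 min [ 0.4273 -0.3321] max [ 0.4732 -0.29  ]
w2 0.046 min [ 0.4282 -0.3307] max [ 0.4712 -0.2911]
red along [0.3159 0.322  0.3286] across [-0.4598 -0.4523 -0.445 ] C along 0.30739510817535187
w11 0.0 min [ 0.4274 -0.3342] max [ 0.4772 -0.2887]
w11 0.022 min [ 0.4277 -0.3322] max [ 0.4745 -0.2895]
w11 0.046 min [ 0.4281 -0.33  ] max [ 0.4716 -0.2903]
red along [0.316  0.3221 0.3287] across [-0.4595 -0.4523 -0.445 ] C along 0.30739510817535187
w12 red along [0.3159 0.3218 0.3278] across [-0.4591 -0.4523 -0.4456]
hand red tool xyz [[-0.0207 -0.0074 -0.0341]
 [-0.0148 -0.001  -0.034 ]
 [-0.0091  0.0054 -0.034 ]]
```

The knob axis sits within 1 mm of the tool axis. Skirt and red end agree, with C along the bar at 0.3066. The shaft axis is (0.5565, 0.1266), consistent with the row line, dial, collar and D top. The tick gives φ ≈ 0.03. Aligning above the shaft.

>>> arm_command --increments '[{"offset": [0, 0, 0], "rotation": [0, 0, 0.172]}, {"offset": [0, 0, 0], "rotation": [0, 0, 0.172]}, {"offset": [27, 0, 0], "rotation": [0, 0, 0]}, {"offset": [27, 0, 0], "rotation": [0, 0, 0]}, {"offset": [27, 0, 10], "rotation": [0, 0, 0]}, {"offset": [0, 0, 10], "rotation": [0, 0, 0]}, {"offset": [0, 0, 0], "rotation": [0, 0, 0]}]'

```text
clock: 20.18
position: [0.5569, 0.1219, 0.1102]
tcp_rot: [3.141, -0.003, -3.117]
wrist_force: [-0.3, -0.7, -0.5]
width: 0.0129
finger_force: 59.3
```

```bash
python3 - <<'E'
from k import *
s=manip.get_state();print(s['wrist_force'],s['finger_force']);inc([.5570,.1271,.085],np.pi+.03)
E
```

```text
[-0.33068292 -0.70927906 -0.5211656 ] 59.34875428676605
t 20.18 pos [0.5569 0.1219 0.1102] rpy [ 3.1411e+00 -3.1000e-03 -3.1174e+00] off mm [-0.3  5.2 25.2] rot [ 0.0005 -0.0031 -0.0058]
```

>>> arm_command --increments '[{"offset": [0, 5.2, 10], "rotation": [0, -0.003, -0.006]}, {"offset": [0, 0, 10], "rotation": [0, 0, 0]}, {"offset": [0, 0, 5], "rotation": [0, 0, 0]}, {"offset": [0, 0, 0], "rotation": [0, 0, 0]}, {"offset": [0, 0, 0], "rotation": [0, 0, 0]}]'

```text
clock: 20.8
position: [0.5581, 0.1282, 0.0869]
tcp_rot: [3.141, 0.003, -3.11]
wrist_force: [-0.3, 0.6, -1.2]
width: 0.0125
finger_force: 59.3
```

```bash
python3 - <<'E'
from k import *
s=manip.get_state();print(s['wrist_force'],s['finger_force']);inc([.5570,.1271,.073],np.pi+.03)
E
```

```text
[-0.33112152  0.61430453 -1.16617943] 59.309415221214294
t 20.8 pos [0.5581 0.1282 0.0869] rpy [ 3.1407e+00  2.6000e-03 -3.1101e+00] off mm [ 1.1 -1.1 13.9] rot [0.0009 0.0026 0.0015]
```

>>> arm_command --increments '[{"offset": [1, -1, 4], "rotation": [0, 0.0026, 0]}, {"offset": [0, 0, 4], "rotation": [0, 0, 0]}, {"offset": [0, 0, 4], "rotation": [0, 0, 0]}, {"offset": [0, 0, 0], "rotation": [0, 0, 0]}]'

```text
clock: 21.3
position: [0.5563, 0.1271, 0.0741]
tcp_rot: [3.141, -0.001, -3.11]
wrist_force: [-0.7, -0.5, -0.3]
width: 0.0127
finger_force: 59.3
```

```bash
python3 - <<'E'
from k import *
s=manip.get_state();print(s['wrist_force'],s['moment'],s['finger_force']);inc([.5570,.1271,.064],np.pi+.03)
E
```

```text
[-0.68462208 -0.48243802 -0.25873266] [-0.00152877  0.00727358  0.05406344] 59.30926859378815
t 21.3 pos [0.5563 0.1271 0.0741] rpy [ 3.1407e+00 -1.5000e-03 -3.1102e+00] off mm [-0.7  0.  10.1] rot [ 0.0009 -0.0015  0.0014]
```

>>> arm_command --increments '[{"offset": [-0.5, 0, 2], "rotation": [0, 0, 0]}, {"offset": [0, 0, 2], "rotation": [0, 0, 0]}, {"offset": [0, 0, 0], "rotation": [0, 0, 0]}]'

```text
clock: 21.68
position: [0.5574, 0.1273, 0.071]
tcp_rot: [3.14, -0.0, -3.11]
wrist_force: [-0.5, -0.0, 2.7]
width: 0.0125
finger_force: 59.8
```

>>> arm_command --increments '[{"offset": [0, 0, 2], "rotation": [0, 0, 0]}, {"offset": [0, 0, 2], "rotation": [0, 0, 0]}, {"offset": [0, 0, 0], "rotation": [0, 0, 0]}]'

```text
clock: 22.05
position: [0.5568, 0.1272, 0.066]
tcp_rot: [3.141, -0.001, -3.11]
wrist_force: [-0.3, 0.7, -1.2]
width: 0.0125
finger_force: 59.4
```

The knob is sliding over the shaft: underside at 54 mm with no force. Continuing.

>>> arm_command --increments '[{"offset": [0, 0, 2], "rotation": [0, 0, 0]}, {"offset": [0, 0, 2], "rotation": [0, 0, 0]}, {"offset": [0, 0, 0], "rotation": [0, 0, 0]}]'

```text
clock: 22.42
position: [0.5569, 0.1272, 0.0622]
tcp_rot: [3.14, -0.001, -3.11]
wrist_force: [-2.0, 1.1, -1.5]
width: 0.0124
finger_force: 59.3
```

>>> arm_command --increments '[{"offset": [0, 0, 2], "rotation": [0, 0, 0]}, {"offset": [0, 0, 0], "rotation": [0, 0, 0]}, {"offset": [0, 0, 0], "rotation": [0, 0, 0]}]'

```text
clock: 22.8
position: [0.5569, 0.1272, 0.0604]
tcp_rot: [3.14, -0.001, -3.11]
wrist_force: [-3.0, 1.9, -1.3]
width: 0.0124
finger_force: 59.3
```

>>> arm_command --increments '[{"offset": [0, 0, 2], "rotation": [0, 0, 0]}, {"offset": [0, 0, 0], "rotation": [0, 0, 0]}, {"offset": [0, 0, 0], "rotation": [0, 0, 0]}]'

```text
clock: 23.18
position: [0.557, 0.1272, 0.0589]
tcp_rot: [3.14, -0.001, -3.11]
wrist_force: [-4.1, 1.9, 2.2]
width: 0.0125
finger_force: 59.8
```

>>> arm_command --increments '[{"offset": [0, 0, 2], "rotation": [0, 0, 0]}, {"offset": [0, 0, 0], "rotation": [0, 0, 0]}, {"offset": [0, 0, 0], "rotation": [0, 0, 0]}]'

```text
clock: 23.55
position: [0.5571, 0.1272, 0.0568]
tcp_rot: [3.14, -0.001, -3.11]
wrist_force: [-4.4, 2.2, 4.3]
width: 0.0125
finger_force: 60.0
```

>>> arm_command --increments '[{"offset": [0, 0, 2], "rotation": [0, 0, 0]}, {"offset": [0, 0, 0], "rotation": [0, 0, 0]}, {"offset": [0, 0, 0], "rotation": [0, 0, 0]}]'

```text
clock: 23.92
position: [0.5571, 0.1273, 0.0551]
tcp_rot: [3.14, -0.001, -3.11]
wrist_force: [-6.0, 1.4, 5.6]
width: 0.0128
finger_force: 60.2
```

>>> arm_command --increments '[{"offset": [0, 0, 1.5], "rotation": [0, 0, 0]}, {"offset": [0, 0, 0], "rotation": [0, 0, 0]}, {"offset": [0, 0, 0], "rotation": [0, 0, 0]}]'

```text
clock: 24.3
position: [0.5571, 0.1272, 0.0539]
tcp_rot: [3.141, -0.001, -3.11]
wrist_force: [-6.1, 1.6, 7.5]
width: 0.0124
finger_force: 60.5
```

>>> arm_command --increments '[{"offset": [0, 0, 1.2], "rotation": [0, 0, 0]}, {"offset": [0, 0, 0], "rotation": [0, 0, 0]}, {"offset": [0, 0, 0], "rotation": [0, 0, 0]}]'

```text
clock: 24.68
position: [0.5572, 0.1273, 0.0538]
tcp_rot: [3.141, -0.0, -3.11]
wrist_force: [-9.1, 1.4, 14.1]
width: 0.0124
finger_force: 61.4
```

The shaft is at its stop: the force rose to 14 N with no further travel, at TCP z 53.8 mm against 54 mm predicted. I'll check the row once more, then hand in.

```bash
python3 - <<'E'
from m import *
cs=manip.calibration('scene');f=manip.grab_frame('scene');f0=cv2.imread('pics/scene0.png')[:,:,::-1].copy()
X=[[.5795,-.0617,.052],[.5738,-.0162,.052],[.5684,.0292,.052]]
for x in X:
    n=proj(cs,x);print(n.round(1),[(np.round(e[0],1),np.round(e[1],1)) for e in ell(f,'token',n,20,9)],f[int(n[1]),int(n[0])],f0[int(n[1]),int(n[0])])
s=manip.get_state();print(s['clock'],s['position'],s['wrist_force'],s['finger_force'])
print(manip.job_done())
E
```

```text
[296.1 236.9] [] [214 206 186] [231 214 204]
[308.8 242.5] [] [213 206 184] [211 203 180]
[321.8 248.3] [(array([319.2, 255.2]), array([34.7, 97.2]))] [215 206 186] [210 201 180]
24.725 [0.55724222 0.12723995 0.05382415] [-9.27709082  1.03238013 12.66220425] 61.43805384635925
the job is handed in; nothing more can be done
None
```

I placed the stray token flat on the empty place and pushed the knob fully home on the D-shaft. I handed the job in at 24.7 s with the knob still gripped at about 61 N and the shaft pressed to its stop, but got no verdict back.

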